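# Confirm the three picks of an order

### The arm

A 6-joint arm with a two-finger parallel gripper is mounted at the origin on a cart in front of the work surface, level with it; the furniture and walls round the work are solid. World frame = base frame: x ahead of the robot, y to its left, z up, the work surface at z = 0. Lengths are in m, angles in rad, forces in N, time in s.
With the tool pointing down it reaches from about 0.225 to 0.875 m from the base axis. Payload 3.4 kg.
Tool frame: the origin (TCP) lies at the very end of the fingers, on their centre line; the grasp point (between the pads) lies manip.pinch_z behind it (manip.pinch_z is the distance from the TCP to the grasp point, in m); z points along the fingers, y is the direction in which the jaws open and shut (so a half turn about z gives the same grasp; the last joint's range is limited). The gripper opens to 85 mm and grips with 20 to 120 N. Pads are 22 mm wide; open, the fingers measure 114 mm over their backs; the gripper's body (76 mm by 85 mm) begins 54 mm behind the grasp point. The pads swing forward as they close: fully open they stand 13 mm farther back than shut.
Start: joints at [-1.411, 0.276, 1.505, -0, 1.361, -0.121], TCP at [0.159, -0.553, 0.231] pointing down, gripper open.
Joint ranges: [-2.89, 2.89], [-0.75, 2.08], [0.22, 2.7], [-1.18, 4.32], [0.11, 2.71], [-2.7, 2.7]. Speed limits (rad/s): [2.57, 2.57, 3.14, 3.14, 3.14, 3.14].

### API

Orientations are given as a unit quaternion [w, x, y, z].
In Python, from rig import manip, imaging, workorder gives the robot as it stands.
- The arm moves only by the tool apply_moves, never from a script. Its argument "moves" is one flat list of numbers, 7 for each row, row after row: the finger opening in m, from 0 to 0.0854, then the shift along the tool's x, y, z in m, then the turn, a rotation vector about the tool's x, y, z in rad. In form: [jaw, tx, ty, tz, rx, ry, rz, jaw, tx, ty, tz, rx, ry, rz, ...]. A call has exactly 8 rows; each row shifts and turns the pose as measured when the row begins, along the tool's axes as they then stand; what a row does not reach is not made up. A row lasts 1/12 s, in which the tool goes at most 41.7 mm and 7.16 degrees, less where a joint would pass 70% of its speed; a pose out of reach is approached as far as the arm can. A call with a gripper value outside its range is refused whole. The fingers move at their own pace and stop on an object; "newtons" is the grip in N (left out, the last holds). Time passes only in rows, so rows that do not move let the fingers close, or fill a call up. It gives the time, the measured TCP pose, the force and the opening at its end, in the units of the state.
- manip.get_state(): the state, without advancing time (a new reading comes with each control period).
- imaging.get_image(name): name is "side" or "top"; returns a dict with "image" (384x512x3 uint8, red, green, blue), "range_z" (384x512 float32, m along the optical axis (not along the pixel's ray), 0 where there is no reading), "fx", "fy", "cx", "cy" (pixels), "R" (3x3) and "t" (3): a world point X has camera coordinates R X + t. Camera axes: x right, y down, z forward; pixel columns grow to the right and rows downward; lengths in m; the calibration is good to about 2 mm. A picture is of the moment at which its call begins.
- workorder.sign_off(): hands the job in, once; it reports no verdict.
The state is a dict: "clock": time; "qpos": joint angles; "qd": joint speeds; "effort": joint torques, N m; "position": TCP position; "ee_rot": TCP orientation; "contact_force": force on the tool from outside, world axes, zero at the start; "moment": the same for the moment, N m; "width": finger opening in m.
Only numpy, scipy, OpenCV 4.12 (cv2) and the standard library are available. Lean on these libraries where they do the work, as an engineer would, in place of code of your own. Each camera call takes 0.05 s, during which the arm holds its last target.

### The job

Three goods of one order stand in pick lanes, each with a round confirm key in front of it, with a cushioned cap, that stays down once pushed. Confirm the picks in packing order with your fingertips: push down the blue key (coasters) first, then the yellow key (white gift box), then the red key (kraft box), each gently, so that it stays down by clearly more than half of its 12 mm travel. Do not move the goods or anything else on the table, and finish clear of everything.

Things in the scene. Friction and masses are not known exactly. Their poses are not given: they have to be found in the camera images.
- blue_key_top (a point): centre of the top face of the blue key: a flat round blue plastic button cap, 36 mm across, upright, in a black round housing 62 mm across whose top is 32 mm above the table. The cap's top is 58 mm above the table when the key is up, 46 mm when the key is fully down and let go, z is up. The point moves with the cap.
- blue_key (a joint): travel of the stem of the blue key in m: 0 up, grows as it is pushed straight down, 0.012 fully down. The stem needs about 3 N all the way, has no return spring and stays where it is left. It counts as pressed from 0.006; it is fully down when the cap's top has been pushed about 15 mm.
- blue_cap (a joint): give of the blue cap on its stem in m: a cushion spring of 1 N/mm, 0 at rest, 0.010 at a hard stop. Under a finger the cap first sinks about 3 mm, then the stem goes along; with the stem fully down the cap gives some 7 mm more, at 3 to 10 N. Let go, the cap springs back on the stem and the stem stays down.
- blue_lane: pick lane of the blue key, fixed to the table: grey tray plate 210 mm (x) x 130 mm (y) x 10 mm with a black rubber mat. Origin: centre of its underside; the key's axis is at x = -68 mm, y = 0; the goods (stack of green felt coasters, 97 x 98 x 42 mm) stand on the mat at about x = +37 mm. Which lane stands left, middle or right varies.
- coasters: stack of green felt coasters, 97 x 98 x 42 mm, loose, standing on the plate of the blue lane behind the key; origin: centre of its underside, z up. To be left where it is.
- yellow_key_top (a point): centre of the top face of the yellow key: a flat round yellow plastic button cap, 36 mm across, upright, in a black round housing 62 mm across whose top is 32 mm above the table. The cap's top is 58 mm above the table when the key is up, 46 mm when the key is fully down and let go, z is up. The point moves with the cap.
- yellow_key (a joint): travel of the stem of the yellow key in m: 0 up, grows as it is pushed straight down, 0.012 fully down. The stem needs about 3 N all the way, has no return spring and stays where it is left. It counts as pressed from 0.006; it is fully down when the cap's top has been pushed about 15 mm.
- yellow_cap (a joint): give of the yellow cap on its stem in m: a cushion spring of 1 N/mm, 0 at rest, 0.010 at a hard stop. Under a finger the cap first sinks about 3 mm, then the stem goes along; with the stem fully down the cap gives some 7 mm more, at 3 to 10 N. Let go, the cap springs back on the stem and the stem stays down.
- yellow_lane: pick lane of the yellow key, fixed to the table: grey tray plate 210 mm (x) x 130 mm (y) x 10 mm with a black rubber mat. Origin: centre of its underside; the key's axis is at x = -68 mm, y = 0; the goods (small white lidded gift box, 81 x 120 x 42 mm, long side about along the lane) stand on the mat at about x = +37 mm. Which lane stands left, middle or right varies.
- gift_box: small white lidded gift box, 81 x 120 x 42 mm, long side about along the lane, loose, standing on the plate of the yellow lane behind the key; origin: centre of its underside, z up. To be left where it is.
- red_key_top (a point): centre of the top face of the red key: a flat round red plastic button cap, 36 mm across, upright, in a black round housing 62 mm across whose top is 32 mm above the table. The cap's top is 58 mm above the table when the key is up, 46 mm when the key is fully down and let go, z is up. The point moves with the cap.
- red_key (a joint): travel of the stem of the red key in m: 0 up, grows as it is pushed straight down, 0.012 fully down. The stem needs about 3 N all the way, has no return spring and stays where it is left. It counts as pressed from 0.006; it is fully down when the cap's top has been pushed about 15 mm.
- red_cap (a joint): give of the red cap on its stem in m: a cushion spring of 1 N/mm, 0 at rest, 0.010 at a hard stop. Under a finger the cap first sinks about 3 mm, then the stem goes along; with the stem fully down the cap gives some 7 mm more, at 3 to 10 N. Let go, the cap springs back on the stem and the stem stays down.
- red_lane: pick lane of the red key, fixed to the table: grey tray plate 210 mm (x) x 130 mm (y) x 10 mm with a black rubber mat. Origin: centre of its underside; the key's axis is at x = -68 mm, y = 0; the goods (brown kraft cardboard box, 95 x 100 x 68 mm) stand on the mat at about x = +37 mm. Which lane stands left, middle or right varies.
- kraft_box: brown kraft cardboard box, 95 x 100 x 68 mm, loose, standing on the plate of the red lane behind the key; origin: centre of its underside, z up. To be left where it is.
- label_roll: white roll of blank labels, 100 mm across, 62 mm high, lying flat at the left side of the table; loose bystander, to be left alone; origin: centre of its underside
- tape_roll: beige roll of packing tape, 96 mm across, 45 mm high, lying flat on the right; loose bystander, to be left alone; origin: centre of its underside
- yellow_cutter: yellow utility knife, 160 x 22 x 20 mm, lying near the front left; loose bystander, to be left alone; origin: centre of its underside
There are look-alikes about, which are no part of the job. Leave any pink look-alike of the gift_box alone.

How it is judged:
By the outcome, as a careful person would: the job done as asked, in the order asked, and still so for the second after the job is handed in, with the robot touching nothing.
It also fails if it takes over 56 s, if anything falls off the work surface, if the arm or the gripper's body presses on something with over 40 N, if the wrist force passes 120 N, or if a joint passes its speed limit or range.

## Working session

There is one attempt and no reset: what is moved stays moved. The work goes in short steps, Python scripts to look and compute and a tool call to move; the robot and the scene stay as the last step left them, time stands still between calls to the robot, and variables do not carry over. Pictures are saved under pics/ and viewed, and the job is handed in when it is done.

Besides the shell and the picture viewer there is one more tool, called after "Request:" as name(argument=value, ...) on one line, values as JSON. apply_moves: Moves the arm, as the interface text tells. Its arguments: {"type":"object","properties":{"moves":{"type":"array"},"newtons":{"type":"number"}},"required":["moves"]}

```bash
mkdir -p pics; python3 - <<'E'
from rig import manip, imaging
import cv2, pickle
s=manip.get_state(); print(s, manip.pinch_z)
for n in ("top","side"):
    d=imaging.get_image(n); pickle.dump(d,open(n+".pkl","wb"))
    cv2.imwrite(f"pics/{n}0.png",cv2.cvtColor(d["image"],cv2.COLOR_RGB2BGR))
    print(n,d["fx"],d["cx"],d["cy"],d["R"],d["t"])
E
```

```text
{'clock': 0.0, 'qpos': array([-1.41097472e+00,  2.76625210e-01,  1.50611020e+00,  1.31480717e-05,
        1.36071263e+00, -1.21012797e-01]), 'qd': array([-0.00031571,  0.0026665 , -0.00122294,  0.00044455, -0.00170583,
       -0.00085   ]), 'effort': array([ 1.84603428e-03, -4.16767430e+01, -2.45798564e+01,  1.11042605e-04,
        1.09550427e-02, -1.41862492e-05]), 'position': array([ 0.15927475, -0.55196091,  0.23043163]), 'ee_rot': array([-9.27640672e-04,  9.90157459e-01,  1.39954798e-01, -1.15731428e-05]), 'contact_force': array([ 0.3419385 , -0.17480554, -0.16609213]), 'moment': array([-0.03399829, -0.02920915,  0.01036667]), 'width': 0.08566954319437987} 0.0187
top 373.7973960633152 247.22006492257273 188.53203387200816 [[ 0.01931163 -0.99946018  0.02657847]
 [-0.99189911 -0.02249021 -0.1250214 ]
 [ 0.12555167 -0.02394879 -0.99179798]] [0.0567242  0.49685171 1.41012144]
side 373.9765004088176 258.65555200450086 200.40241918684606 [[-0.99785406 -0.06527328 -0.0051646 ]
 [-0.02819237  0.49949506 -0.86585788]
 [ 0.05909707 -0.8638542  -0.50026338]] [0.49113484 0.02136677 1.60811221]
```

View pics/top0.png

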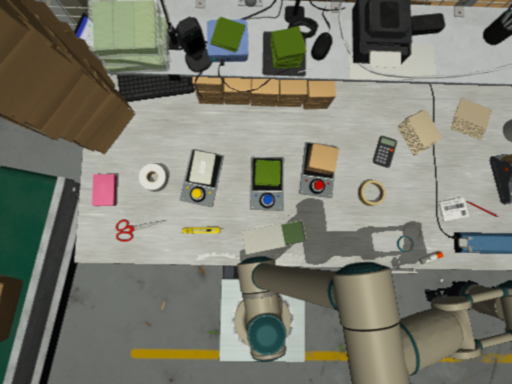

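View pics/side0.png

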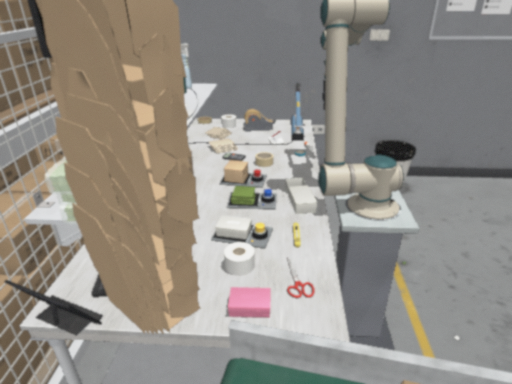

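```bash
cat > h.py <<'E'
import numpy as np,pickle,cv2
def at(d,u,v,z=None):
    ray=np.array([(u-d["cx"])/d["fx"],(v-d["cy"])/d["fy"],1.])
    R,t=d["R"],d["t"]; c=-R.T@t; w=R.T@ray
    if z is None:
        r=d["range_z"][int(round(v)),int(round(u))]; return c+w*r
    return c+w*(z-c[2])/w[2]
def proj(d,X):
    p=d["R"]@np.array(X)+d["t"]; return d["fx"]*p[0]/p[2]+d["cx"],d["fy"]*p[1]/p[2]+d["cy"]
E
python3 - <<'E'
from h import *
for n,box in (("top",(170,130,345,255)),("side",(200,140,320,270))):
    d=pickle.load(open(n+".pkl","rb")); im=d["image"]; hsv=cv2.cvtColor(im,cv2.COLOR_RGB2HSV)
    x0,y0,x1,y1=box
    cv2.imwrite(f"pics/{n}_crop.png",cv2.resize(cv2.cvtColor(im[y0:y1,x0:x1],cv2.COLOR_RGB2BGR),None,fx=4.5,fy=4.5,interpolation=cv2.INTER_CUBIC))
    for c,lo,hi in (("blue",(105,150,80),(125,255,255)),("yellow",(22,150,100),(32,255,255)),("red",(0,170,90),(6,255,255)),):
        m=cv2.inRange(hsv,lo,hi); k,l,st,ce=cv2.connectedComponentsWithStats(m)
        for i in range(1,k):
            u,v=ce[i]
            if st[i,4]>20 and x0<u<x1 and y0<v<y1: print(n,c,ce[i].round(1),st[i],at(d,u,v,.058).round(4),at(d,u,v).round(4))
    for p in ((265,236),(292,232),(267,173),(322,158),(203,166)):
        if n=="top": print(p,at(d,*p).round(3))
E
```

```text
top blue [267.7 198.8] [264 195   9   9  65] [ 0.4547 -0.0102  0.058 ] [ 0.4545 -0.01    0.06  ]
top yellow [196.1 192.5] [191 188  11  10  76] [0.4725 0.2597 0.058 ] [0.4731 0.2602 0.053 ]
top yellow [201.  229.9] [183 227  37   6 159] [0.3334 0.2366 0.058 ] [0.3339 0.2404 0.0184]
top red [318.9 184.5] [315 180   9   9  63] [ 0.5136 -0.2046  0.058 ] [ 0.5127 -0.2032  0.0643]
(265, 236) [ 0.315 -0.002  0.059]
(292, 232) [ 0.333 -0.11   0.009]
(267, 173) [ 0.554 -0.007  0.052]
(322, 158) [ 0.613 -0.213  0.077]
(203, 166) [0.576 0.238 0.052]
side blue [267.8 192.2] [265 190   6   5  23] [0.452 0.013 0.058] [0.4525 0.0028 0.0524]
```

View pics/top_crop.png

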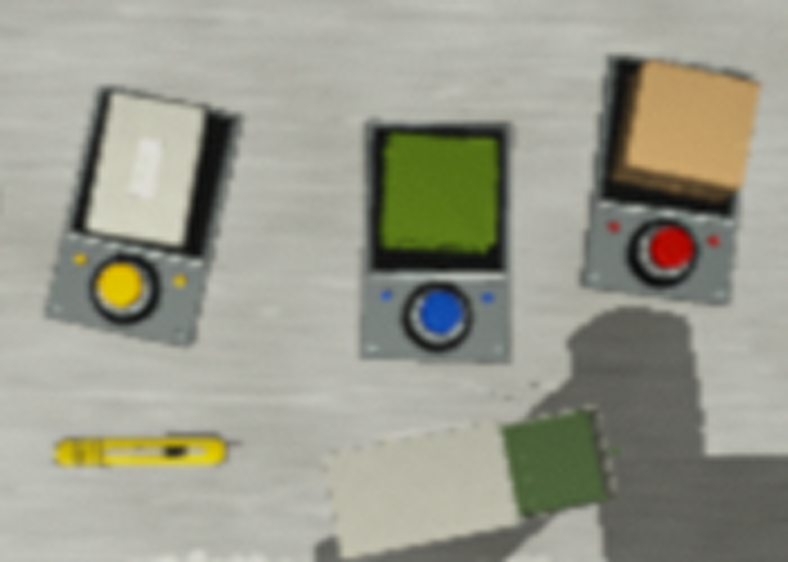

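View pics/side_crop.png

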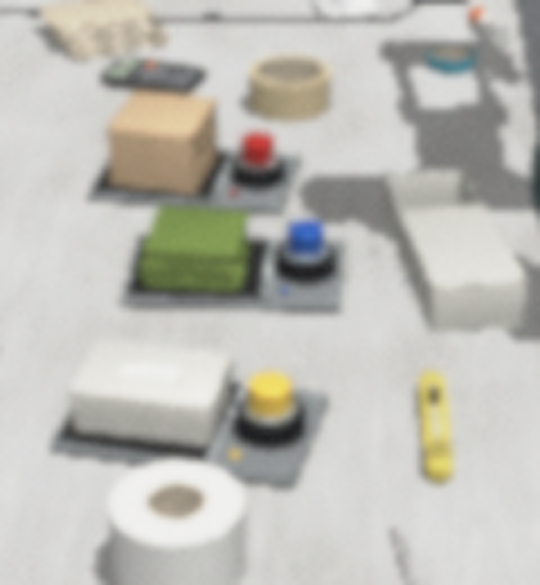

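Keys in the top view: yellow (196,193) in the gift-box lane, blue (267.7,199) in the coasters lane, red (319,184.6) in the kraft-box lane. The look-alikes are the pink box at (105,190), and the yellow cutter, which is not a key. I'll check the key positions against the side view.

```bash
python3 - <<'E'
from h import *
from rig import manip
from scipy.spatial.transform import Rotation as Ro
d=pickle.load(open("side.pkl","rb"))
im=d["image"]; x0,y0=200,140
K=dict(blue=(.4547,-.0102,.058),yellow=(.4725,.2597,.058),red=(.5136,-.2046,.058))
c=cv2.resize(cv2.cvtColor(im[140:270,200:320],cv2.COLOR_RGB2BGR),None,fx=4.5,fy=4.5,interpolation=cv2.INTER_CUBIC)
for k,X in K.items():
    a=np.linspace(0,6.28,30)
    pts=[proj(d,(X[0]+.018*np.cos(t),X[1]+.018*np.sin(t),X[2])) for t in a]
    pts=((np.array(pts)-[200,140]+.5)*4.5).astype(int); cv2.polylines(c,[pts],True,(255,0,255),1)
cv2.imwrite("pics/side_chk.png",c)
d=pickle.load(open("top.pkl","rb"))
s=manip.get_state(); q=s["ee_rot"]; R=Ro.from_quat([q[1],q[2],q[3],q[0]])
p=s["position"]
for k in ("blue","yellow","red"):
    X=np.array(K[k]); print(k,R.inv().apply(X-p).round(4)); p=X
print(R.as_matrix().round(3))
E
```

```text
blue [ 0.434  -0.4384  0.1733]
yellow [ 0.0919 -0.2544  0.0004]
red [-0.0892  0.4575 -0.0008]
[[ 0.961  0.277 -0.   ]
 [ 0.277 -0.961  0.002]
 [ 0.    -0.002 -1.   ]]
```

View pics/side_chk.png

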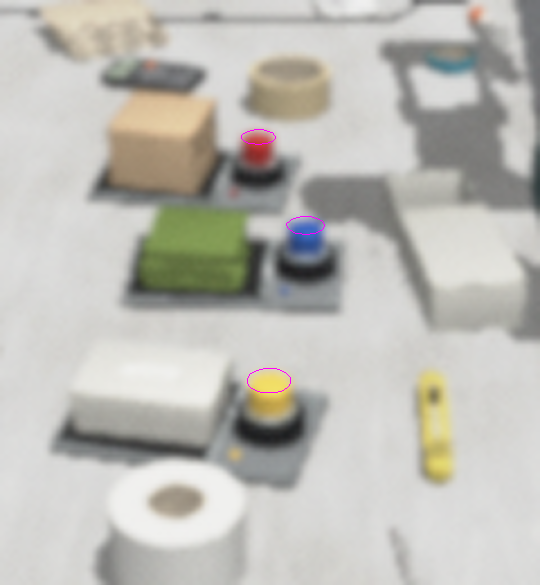

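The ellipses projected from the top-view points land on all three caps in the side view (crop: red (258,137), blue (305,225), yellow (269,380)), so the positions agree. Now moving to above blue, with the fingers closing.

Request:
apply_moves(moves=[0,0.027,-0.027,0,0,0,0,0,0.027,-0.027,0,0,0,0,0,0.027,-0.027,0,0,0,0,0,0.027,-0.027,0,0,0,0,0,0.027,-0.027,0,0,0,0,0,0.027,-0.027,0,0,0,0,0,0.027,-0.027,0,0,0,0,0,0.027,-0.027,0,0,0,0], newtons=20)

```text
clock: 0.77
position: [0.3081, -0.2809, 0.2251]
ee_rot: [-0.002, 0.991, 0.133, -0.002]
contact_force: [1.6, -0.3, 0.2]
width: -0.0002
```

Request:
apply_moves(moves=[0,0.027,-0.027,0,0,0,0,0,0.027,-0.027,0,0,0,0,0,0.027,-0.027,0,0,0,0,0,0.027,-0.027,0,0,0,0,0,0.027,-0.027,0,0,0,0,0,0.027,-0.027,0,0,0,0,0,0.027,-0.027,0,0,0,0,0,0,0,0,0,0,0])

```text
clock: 1.43
position: [0.445, -0.0292, 0.2245]
ee_rot: [-0.004, 0.991, 0.135, -0.0]
contact_force: [-0.1, -0.0, 0.1]
width: -0.0002
```

```bash
cat > g.py <<'E'
import sys
from h import *
from rig import manip
from scipy.spatial.transform import Rotation as Ro
K=dict(blue=(.4547,-.0102,.058),yellow=(.4725,.2597,.058),red=(.5136,-.2046,.058))
s=manip.get_state(); q=s["ee_rot"]; R=Ro.from_quat([q[1],q[2],q[3],q[0]])
print(s["clock"],s["position"].round(4),s["contact_force"].round(2),s["width"].round(4),"tilt",R.as_matrix()[:,2].round(4))
print(R.inv().apply(np.array(K[sys.argv[1]])-s["position"]).round(4))
E
python3 g.py blue
```

```text
Traceback (most recent call last):
  File "g.py", line 7, in <module>
    print(s["clock"],s["position"].round(4),s["contact_force"].round(2),s["width"].round(4),"tilt",R.as_matrix()[:,2].round(4))
                                                                        ^^^^^^^^^^^^^^^^
AttributeError: 'float' object has no attribute 'round'
```

```bash
sed -i 's/s\["width"\].round(4)/s["width"]/' g.py; python3 g.py blue
```

```text
1.4333 [ 0.445  -0.0292  0.2245] [-0.11 -0.04  0.07] -0.00018523391509235653 tilt [-0.002   0.0083 -1.    ]
[ 0.0144 -0.0143  0.1666]
```

Request:
apply_moves(moves=[0,0.014,-0.0145,0,0,0,0,0,0,0,0.03,0,0,0,0,0,0,0.03,0,0,0,0,0,0,0.03,0,0,0,0,0,0,0.03,0,0,0,0,0,0,0.02,0,0,0,0,0,0,0.01,0,0,0,0,0,0,0,0,0,0])

```text
clock: 2.1
position: [0.4558, -0.0071, 0.0689]
ee_rot: [-0.003, 0.99, 0.141, 0.001]
contact_force: [-0.5, 0.2, 0.8]
width: -0.0001
```

```bash
python3 g.py blue
```

```text
2.1 [ 0.4558 -0.0071  0.0689] [-0.45  0.15  0.78] -0.00010424611530325184 tilt [ 3.0e-04  6.5e-03 -1.0e+00]
[-0.0019  0.0028  0.0109]
```

Request:
apply_moves(moves=[0,-0.002,0.003,0,0,0,0,0,0,0,0.005,0,0,0,0,0,0,0.004,0,0,0,0,0,0,0.004,0,0,0,0,0,0,0.003,0,0,0,0,0,0,0.003,0,0,0,0,0,0,0.003,0,0,0,0,0,0,0,0,0,0])

```text
clock: 2.77
position: [0.4557, -0.012, 0.0483]
ee_rot: [-0.002, 0.99, 0.14, 0.002]
contact_force: [-0.7, 0.4, 2.7]
width: -0.0003
```

```bash
python3 g.py blue
```

```text
2.7667 [ 0.4557 -0.012   0.0483] [-0.65  0.42  2.68] -0.0003195850835415977 tilt [ 0.0042  0.0056 -1.    ]
[-0.0004 -0.0021 -0.0097]
```

Request:
apply_moves(moves=[0,0,0,0.002,0,0,0,0,0,0,0.002,0,0,0,0,0,0,0.002,0,0,0,0,0,0,0.001,0,0,0,0,0,0,0.001,0,0,0,0,0,0,0,0,0,0,0,0,0,0,0,0,0,0,0,0,0,0,0,0])

```text
clock: 3.43
position: [0.4558, -0.012, 0.0405]
ee_rot: [-0.002, 0.99, 0.141, 0.003]
contact_force: [-2.2, 0.4, 5.8]
width: -0.0003
```

Force is 5.8 N at z = 40.5 mm, so the blue stem is fully down. Lifting and going to yellow.

Request:
apply_moves(moves=[0,0,0,-0.015,0,0,0,0,0,0,-0.03,0,0,0,0,0,0,-0.03,0,0,0,0,0,0,-0.025,0,0,0,0,0.012,-0.034,0,0,0,0,0,0.013,-0.036,0,0,0,0,0,0.013,-0.036,0,0,0,0,0,0.013,-0.036,0,0,0,0])

```text
clock: 4.1
position: [0.4719, 0.1353, 0.1454]
ee_rot: [-0.0, 0.991, 0.133, 0.008]
contact_force: [0.8, -0.7, -0.1]
width: 0.0
```

Request:
apply_moves(moves=[0,0.013,-0.036,0,0,0,0,0,0.013,-0.036,0,0,0,0,0,0.012,-0.033,0,0,0,0,0,0,0,0,0,0,0,0,0,0,0,0,0,0,0,0,0,0,0,0,0,0,0,0,0,0,0,0,0,0,0,0,0,0,0])

```text
clock: 4.77
position: [0.4836, 0.2599, 0.1441]
ee_rot: [-0.002, 0.991, 0.137, 0.012]
contact_force: [0.7, 0.2, 0.3]
width: -0.0003
```

```bash
python3 g.py yellow; python3 - <<'E'
from h import *
from rig import imaging
for n,b in (("side",(200,140,320,270)),("top",(170,130,345,255))):
    d=imaging.get_image(n);x0,y0,x1,y1=b
    cv2.imwrite(f"pics/{n}1.png",cv2.resize(cv2.cvtColor(d["image"][y0:y1,x0:x1],cv2.COLOR_RGB2BGR),None,fx=4.5,fy=4.5,interpolation=cv2.INTER_CUBIC))
E
```

```text
4.7667 [0.4836 0.2599 0.1441] [0.69 0.19 0.34] -0.0002736057181083468 tilt [ 0.0228  0.0081 -0.9997]
[-0.0128 -0.0027  0.0859]
```

View pics/side1.png

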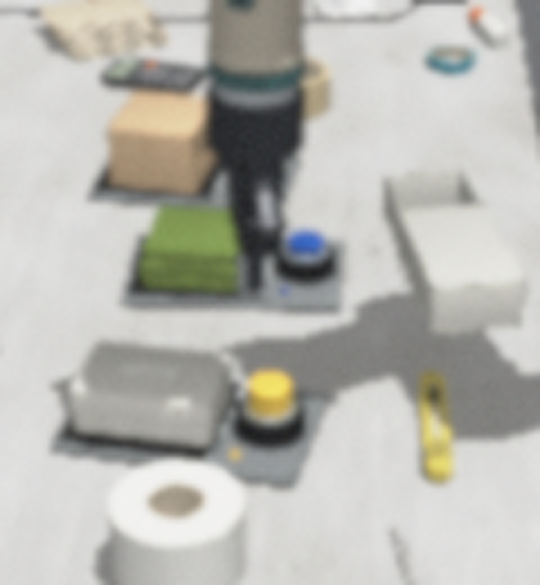

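Side view: the blue cap sits low on its housing (crop (305,243)), clearly below the height of the yellow one, and the goods are unmoved. Levelling the slight tilt and descending on yellow.

Request:
apply_moves(moves=[0,-0.0125,-0.0025,0,-0.0014,-0.024,0,0,0,0,0.025,0,0,0,0,0,0,0.025,0,0,0,0,0,0,0.018,0,0,0,0,0,0,0.006,0,0,0,0,0,0,0,0,0,0,0,0,0,0,0,0,0,0,0,0,0,0,0,0])

```text
clock: 5.53
position: [0.4687, 0.254, 0.0711]
ee_rot: [0.0, 0.991, 0.132, -0.001]
contact_force: [0.1, 0.9, 0.8]
width: -0.0001
```

```bash
python3 g.py yellow
```

```text
5.5333 [0.4687 0.254  0.0711] [0.11 0.86 0.77] -0.00013029102471494183 tilt [-2.8e-03 -5.0e-04 -1.0e+00]
[ 0.0052 -0.0045  0.0131]
```

Request:
apply_moves(moves=[0,0.005,-0.0045,0,0,0,0,0,0,0,0,0,0,0,0,0,0,0.005,0,0,0,0,0,0,0.005,0,0,0,0,0,0,0.004,0,0,0,0,0,0,0.003,0,0,0,0,0,0,0.003,0,0,0,0,0,0,0,0,0,0])

```text
clock: 6.2
position: [0.4763, 0.2619, 0.0537]
ee_rot: [-0.001, 0.991, 0.132, 0.003]
contact_force: [-0.8, 0.3, 2.3]
width: 0.0003
```

```bash
python3 g.py yellow
```

```text
6.2 [0.4763 0.2619 0.0537] [-0.77  0.35  2.34] 0.00034580242463606983 tilt [ 0.0063  0.0031 -1.    ]
[-0.0042  0.0011 -0.0043]
```

Request:
apply_moves(moves=[0,0,0,0.003,0,0,0,0,0,0,0.003,0,0,0,0,0,0,0.002,0,0,0,0,0,0,0.002,0,0,0,0,0,0,0.002,0,0,0,0,0,0,0.001,0,0,0,0,0,0,0,0,0,0,0,0,0,0,0,0,0])

```text
clock: 6.87
position: [0.4764, 0.262, 0.0406]
ee_rot: [-0.001, 0.991, 0.132, 0.003]
contact_force: [-1.0, 0.1, 5.7]
width: -0.0004
```

Request:
apply_moves(moves=[0,0,0,-0.015,0,0,0,0,0,0,-0.03,0,0,0,0,0,0,-0.03,0,0,0,0,0,0,-0.03,0,0,0,0,-0.007,0.036,0,0,0,0,0,-0.007,0.036,0,0,0,0,0,-0.007,0.036,0,0,0,0,0,-0.007,0.036,0,0,0,0])

```text
clock: 7.53
position: [0.4874, 0.1178, 0.1471]
ee_rot: [-0.002, 0.99, 0.138, 0.004]
contact_force: [1.0, -0.4, -0.3]
width: -0.0
```

Request:
apply_moves(moves=[0,-0.007,0.036,0,0,0,0,0,-0.007,0.036,0,0,0,0,0,-0.007,0.036,0,0,0,0,0,-0.007,0.036,0,0,0,0,0,-0.007,0.036,0,0,0,0,0,-0.007,0.036,0,0,0,0,0,-0.007,0.036,0,0,0,0,0,0,0,0,0,0,0])

```text
clock: 8.2
position: [0.5087, -0.1564, 0.1434]
ee_rot: [-0.0, 0.991, 0.137, 0.005]
contact_force: [0.9, -0.5, -0.2]
width: 0.0002
```

```bash
python3 g.py red; python3 - <<'E'
from h import *
from rig import imaging
for n,b in (("side",(200,140,320,270)),("top",(170,130,345,255))):
    d=imaging.get_image(n);x0,y0,x1,y1=b
    cv2.imwrite(f"pics/{n}2.png",cv2.resize(cv2.cvtColor(d["image"][y0:y1,x0:x1],cv2.COLOR_RGB2BGR),None,fx=4.5,fy=4.5,interpolation=cv2.INTER_CUBIC))
E
```

```text
8.2 [ 0.5087 -0.1564  0.1434] [ 0.88 -0.5  -0.2 ] 0.0001767892193783868 tilt [ 0.009   0.0015 -1.    ]
[-0.0091  0.0476  0.0854]
```

View pics/side2.png

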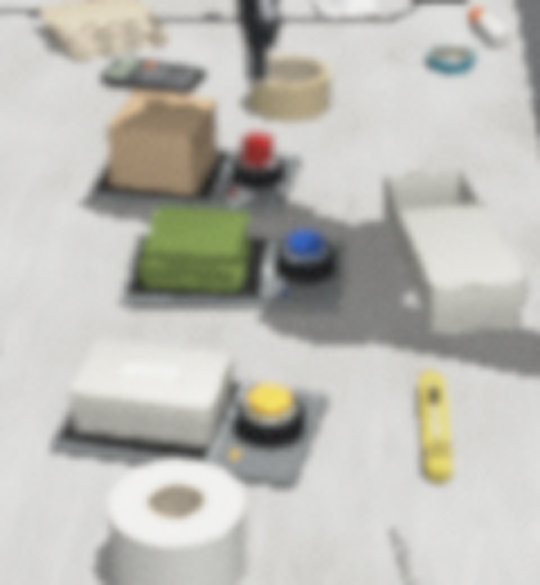

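Blue (305,243) and yellow (270,398) are both visibly down, and red (258,148) is still up. Next, red.

Request:
apply_moves(moves=[0,-0.0045,0.024,0,0,-0.009,0,0,-0.0045,0.0235,0,0,0,0,0,0,0,0,0,0,0,0,0,0,0.025,0,0,0,0,0,0,0.025,0,0,0,0,0,0,0.018,0,0,0,0,0,0,0.005,0,0,0,0,0,0,0,0,0,0])

```text
clock: 8.97
position: [0.5102, -0.1866, 0.0667]
ee_rot: [-0.006, 0.99, 0.142, -0.001]
contact_force: [0.2, -0.8, -0.9]
width: 0.0001
```

```bash
python3 g.py red
```

```text
8.9667 [ 0.5102 -0.1866  0.0667] [ 0.24 -0.76 -0.88] 8.761137662221593e-05 tilt [-0.0047  0.0123 -0.9999]
[-0.0018  0.0183  0.0084]
```

Request:
apply_moves(moves=[0,0,0,-0.004,0,0,0,0,-0.002,0.018,0,0,0,0,0,0,0,0,0,0,0,0,0,0,0,0,0,0,0,0,0,0,0,0,0,0,0,0,0,0,0,0,0,0,0,0,0,0,0,0,0,0,0,0,0,0])

```text
clock: 9.63
position: [0.5156, -0.1996, 0.0771]
ee_rot: [-0.006, 0.99, 0.144, 0.001]
contact_force: [0.1, -0.5, -0.3]
width: 0.0005
```

```bash
python3 g.py red
```

```text
9.6333 [ 0.5156 -0.1996  0.0771] [ 0.14 -0.5  -0.27] 0.0005376086003108312 tilt [ 0.0012  0.0117 -0.9999]
[-0.0034  0.0044  0.019 ]
```

Request:
apply_moves(moves=[0,-0.003,0.004,0,-0.011,-0.004,0,0,0,0,0,0,0,0,0,0,0,0.005,0,0,0,0,0,0,0.004,0,0,0,0,0,0,0.003,0,0,0,0,0,0,0,0,0,0,0,0,0,0,0,0,0,0,0,0,0,0,0,0])

```text
clock: 10.3
position: [0.5127, -0.204, 0.063]
ee_rot: [-0.0, 0.99, 0.144, -0.001]
contact_force: [0.1, 0.4, -0.7]
width: -0.0
```

```bash
python3 g.py red
```

```text
10.3 [ 0.5127 -0.204   0.063 ] [ 0.08  0.41 -0.74] -1.5389447045271564e-05 tilt [-1.5e-03 -1.0e-04 -1.0e+00]
[0.0007 0.0008 0.005 ]
```

Request:
apply_moves(moves=[0,0,0,0.004,0,0,0,0,0,0,0.003,0,0,0,0,0,0,0.003,0,0,0,0,0,0,0.003,0,0,0,0,0,0,0.003,0,0,0,0,0,0,0.002,0,0,0,0,0,0,0,0,0,0,0,0,0,0,0,0,0])

```text
clock: 10.97
position: [0.5132, -0.2043, 0.0444]
ee_rot: [0.0, 0.99, 0.144, -0.0]
contact_force: [-0.4, 0.3, 2.6]
width: 0.0001
```

```bash
python3 g.py red
```

```text
10.9667 [ 0.5132 -0.2043  0.0444] [-0.37  0.29  2.57] 5.293711540788523e-05 tilt [-2.e-04 -8.e-04 -1.e+00]
[ 0.0003  0.0004 -0.0136]
```

Request:
apply_moves(moves=[0,0,0,0.002,0,0,0,0,0,0,0.001,0,0,0,0,0,0,0.001,0,0,0,0,0,0,0,0,0,0,0,0,0,0,0,0,0,0,0,0,0,0,0,0,0,0,0,0,0,0,0,0,0,0,0,0,0,0])

```text
clock: 11.63
position: [0.5133, -0.2043, 0.0414]
ee_rot: [0.001, 0.99, 0.144, 0.0]
contact_force: [-0.2, 0.8, 4.2]
width: 0.0003
```

Request:
apply_moves(moves=[0,0,0,-0.015,0,0,0,0,0,0,-0.03,0,0,0,0,0,0,-0.03,0,0,0,0,0,0,-0.03,0,0,0,0,0,0,-0.03,0,0,0,0,0,0,-0.03,0,0,0,0,-0.027,0.027,0,0,0,0,0,-0.027,0.027,0,0,0,0])

```text
clock: 12.3
position: [0.4797, -0.2673, 0.2084]
ee_rot: [-0.002, 0.989, 0.149, -0.0]
contact_force: [0.5, -0.3, -0.4]
width: -0.0001
```

Request:
apply_moves(moves=[0,-0.027,0.027,0,0,0,0,0,-0.027,0.027,0,0,0,0,0,-0.027,0.027,0,0,0,0,0,-0.027,0.027,0,0,0,0,0,-0.02,0.02,0,0,0,0,0,0,0,0,0,0,0,0,0,0,0,0,0,0,0,0,0,0,0,0,0])

```text
clock: 12.97
position: [0.3894, -0.442, 0.2052]
ee_rot: [0.001, 0.989, 0.147, 0.001]
contact_force: [0.8, 1.1, -0.7]
width: 0.0003
```

```bash
python3 g.py red; python3 - <<'E'
from h import *
from rig import imaging
for n,b in (("side",(200,140,320,270)),("top",(170,130,345,255))):
    d=imaging.get_image(n);x0,y0,x1,y1=b
    cv2.imwrite(f"pics/{n}3.png",cv2.resize(cv2.cvtColor(d["image"][y0:y1,x0:x1],cv2.COLOR_RGB2BGR),None,fx=4.5,fy=4.5,interpolation=cv2.INTER_CUBIC))
    if n=="top":
        o=pickle.load(open("top.pkl","rb"))
        for k,u,v in (("blue",268,199),("yellow",196,193),("red",319,185)):
            f=lambda q:np.median([at(q,u+i,v+j)[2] for i in(-1,0,1) for j in (-1,0,1)])
            print(k,f(o).round(4),f(d).round(4))
E
```

```text
12.9667 [ 0.3894 -0.442   0.2052] [ 0.77  1.05 -0.66] 0.0002590034388274759 tilt [ 0.0019 -0.0025 -1.    ]
[ 0.1876 -0.1915  0.1468]
blue 0.0604 0.0465
yellow 0.0598 0.046
red 0.0574 0.0466
```

View pics/side3.png

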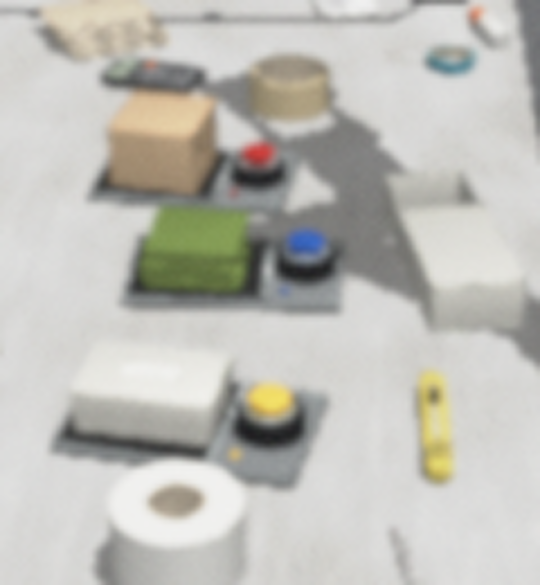

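View pics/top3.png

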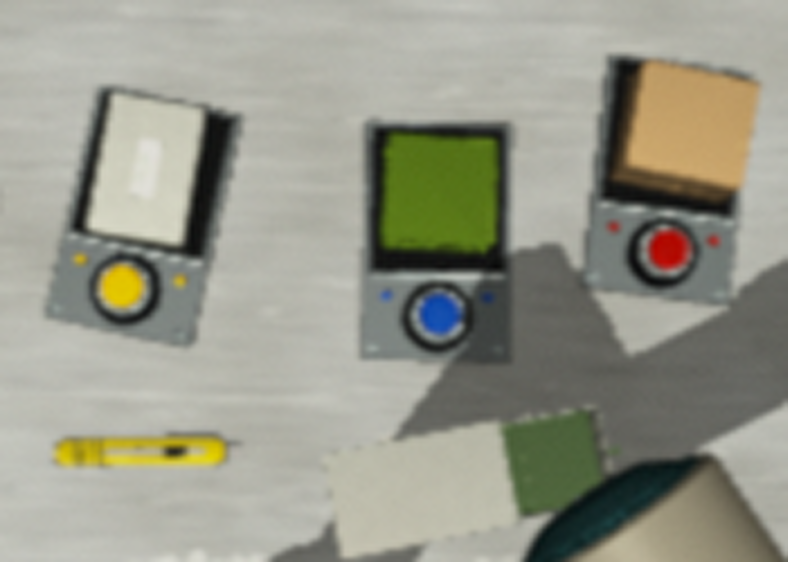

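All three caps are down (depth reads 46 to 47 mm). The goods and bystanders are where they were, and the arm is clear at z = 0.205.

```bash
python3 -c "
from rig import workorder,manip
print(manip.get_state()['qd'].round(3)); print(workorder.sign_off())"
```

```text
[ 0.013 -0.008 -0.002  0.002  0.004 -0.002]
the job is handed in; nothing more can be done
None
```

I pushed the three keys down in the order blue, yellow, red with closed fingertips, then pulled clear and handed the job in at about 13 s.

- **Key heights:** in the last pictures the cap tops read 46.5 mm (blue), 46.0 mm (yellow) and 46.6 mm (red). Fully down is 46 mm, so each stem is about 11 to 12 mm down, well past the 6 mm that counts as pressed.
- **Force:** the highest push force I read was about 6 N.
- **Surroundings:** in the final crops the goods, label roll, tape roll and cutter stand where they did before. The pink look-alike lies outside those crops, and the arm never went near it.
- **Arm at hand-in:** it was nearly still, touching nothing, at z = 0.205 m.

**What went off plan:** the first descent over red ended about 18 mm to the side. I saw this about 9 mm above the cap and corrected it before any contact. The yellow push landed about 4 mm off centre, still well within the cap.

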